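# Set a bench slide with a setting rod through two bushes

## Robot

A 7-joint arm with a two-finger parallel gripper is mounted at the origin on a cart in front of the work surface, level with it; the furniture and walls round the work are solid. World frame = base frame: x ahead of the robot, y to its left, z up, the work surface at z = 0. Lengths are in m, angles in rad, forces in N, time in s.
With the tool pointing down it reaches from about 0.4 to 0.925 m from the base axis. Payload 5.6 kg.
Tool frame: the origin (TCP) lies midway between the tips of the shut fingers; the grasp point (between the pads) lies 19 mm behind it (grip_depth is the distance from the TCP to the grasp point, in m); z points along the fingers, y is the direction in which the jaws open and shut (so a half turn about z gives the same grasp; the last joint's range is limited). The gripper opens to 85 mm and grips with 20 to 120 N. Pads are 22 mm wide; open, the fingers measure 114 mm over their backs; the gripper's body (76 mm by 85 mm) begins 54 mm behind the grasp point. The pads swing forward as they close: fully open they stand 13 mm farther back than shut.
Start: joints at [-1.144, 0.468, -0.012, 1.603, 0.006, 1.071, -0.056], TCP at [0.294, 0.58, 0.231] pointing down, gripper open.
Joint ranges: [-2.53, 2.53], [-0.31, 2.02], [-1.57, 1.55], [0.28, 2.44], [-1.29, 4.43], [0.15, 1.84], [-2.92, 2.92]. Speed limits (rad/s): [2.57, 2.57, 3.14, 3.14, 3.14, 3.14, 3.14].

## Interface

Orientations are given as a rotation vector (axis times angle).
In Python, from cell import * gives the robot as it stands.
- The arm moves only by the tool step_arm, never from a script. Its argument "motion" is one flat list of numbers, 5 for each row, row after row: the shift along the tool's x, y, z in m, then the turn about the tool's z in rad, then the finger opening in m, from 0 to 0.0854. In form: [x, y, z, twist, hand, x, y, z, twist, hand, ...]. A call has 1 to 20 rows; each row shifts and turns the commanded pose from where the row before left it, along the tool's axes as they then stand; what a row does not reach is not made up. A row lasts 1/12 s, in which the tool goes at most 41.7 mm and 7.16 degrees, less where a joint would pass 70% of its speed; a pose out of reach is approached as far as the arm can. A call is refused whole if a number of a shift passes 0.0417 or a number of a turn 0.125, either way. A call with a gripper value outside its range is refused whole. The fingers move at their own pace and stop on an object; the grip force is fixed at half the most. Time passes only in rows, so rows that do not move let the fingers close. It gives the time, the measured TCP pose, the force and the opening at its end, in the units of the state.
- get_obs(): the state, without advancing time (a new reading comes with each control period).
- grab_frame(name): name is "scene" or "top" or "wrist"; returns a dict with "image" (400x640x3 uint8, red, green, blue), "intrinsics" (3x3 intrinsics, pixels), "eye" and "orientation" of the camera in the world. Camera axes: x right, y down, z forward; pixel columns grow to the right and rows downward; lengths in m; the calibration is good to about 2 mm. A picture is of the moment at which its call begins. There is no depth.
- sign_off(): hands the job in, once; it reports no verdict.
The state is a dict: "clock": time; "joints": joint angles; "joint_velocities": joint speeds; "effort": joint torques, N m; "position": TCP position; "tcp_rot": TCP orientation; "wrist_force": force on the tool from outside, world axes, zero at the start; "ft_torque": the same for the moment, N m; "width": finger opening in m.
Only numpy, scipy, OpenCV 4.12 (cv2) and the standard library are available. Lean on these libraries where they do the work, as an engineer would, in place of code of your own. Each camera call takes 0.05 s, during which the arm holds its last target. There are 200 camera calls.

## Task

Set the bench slide for tacking: first slide the carriage by its black upright grip along the shafts until its bronze bush stands right under the bronze bush of the fixed guide arm, and let go of the grip. Then take the bright steel setting rod with the red band out of the wooden pin block and thread it straight down, without forcing it, through the arm's bush and on through the carriage's bush, until the red band is at the mouth of the arm's bush and the tip shows below the carriage without touching the base plate. The rod has no shoulder and would drop through, so finish while still holding it there, upright, for me to lock the slide; leave the other two pins in the block and everything else where it is.

Things in the scene. Friction and masses are not known exactly. Their poses are not given: they have to be found in the camera images.
- slide_bed: Fixed bench slide, yaw up to 0.2 rad: blue base plate 160 x 290 mm, top 8 mm above the table; two end blocks, two steel shafts along bed y; behind, a grey post (bed x 69 to 95 mm) whose guide arm (36 mm wide, 90 to 108 mm above the table) reaches forward over the shafts. Origin on the table midway between shafts and end blocks; z up, y along the shafts to the arm, x away from the robot.
- guide_bush (a point): Centre of the mouth (upper rim) of the bell-mouthed bronze bush in the guide arm, 114 mm above the table, bed x 0, y 91 mm. Bush 30 mm tall (lower end 84 mm above the table), bore 15 mm, widening to 25 mm over its top 6 mm; 34 mm over the rim. Fixed to the bed.
- carriage (a joint): Carriage position along the shafts in m: 0 at the end away from the arm, grows along bed +y to 0.100; its bush is exactly under the arm's bush at 0.085. About 3 N of friction; stays where left. Plate 88 x 150 mm (150 along y), top 56 mm above the table; carries the grip at its -y end, a grey casting 52 mm wide (top 103 mm above the table) in the middle and the bush at its +y end.
- carriage_grip (a point): Black upright hand grip of the carriage, 27 mm in diameter from 74 to 100 mm above the table, top at 105 mm (14 mm stem below); this point is on its axis 88 mm above the table, 114 mm from the carriage's bush along bed -y. The casting begins 24 mm from its axis on the bush side; nothing stands on its bed x sides.
- carriage_bush (a point): Centre of the mouth (upper rim) of the carriage's bronze bush, 64 mm above the table. Same bore and mouth as the arm's bush, 28 mm tall: its lower end is 36 mm above the table, with nothing beneath it but the base plate (top at 8 mm). Moves with the carriage.
- pin_block: Fixed wooden pin block, 44 x 150 x 46 mm on a thin base board 60 x 166 mm, with three upright holes 50 mm apart in a row along its own y axis; origin in the middle of its underside, z up. Each hole is 14 mm wide, with its floor 6 mm above the table.
- setting_rod: Setting rod: straight bright steel, 12 mm in diameter, 160 mm long, 100 to 180 g, tip tapered to 7 mm over the last 6 mm, red band 10 mm wide with its middle 92 mm above the tip. Stands tip down in one of the block's holes (top 166 mm above the table). Origin at the tip, z along the rod to its top. Gripped 115 mm or more above the tip the fingers stay clear of the arm's bush.
- rod_tip (a point): The lower end of the setting rod, on its axis. With the band's middle level with the mouth of the arm's bush, the tip is 22 mm above the table.
- rod_band (a point): Middle of the setting rod's red band, on its axis, 92 mm above the tip.
- black_drift: Black pin 12 mm in diameter, 115 mm long, upright in another hole of the block; origin at its lower end. To be left there.
- brass_drift: Brass pin 12 mm in diameter, 130 mm long, upright in another hole of the block; origin at its lower end. To be left there.
- steel_cup: Steel mug 86 mm wide with handle, 95 mm tall, standing on the right edge of the table; origin under its middle. Bystander. (Room: beyond it, a fixed upright screen in the plane x = 0.30, y below -0.38 m, 0.9 m tall; draw an arm that starts behind it back to the base before swinging to the front.)
- casting_elbow: Grey elbow casting 56 mm wide, 39 mm high, on the left edge of the table; origin under its middle. Bystander.
- casting_tee: Grey tee casting 54 x 72 mm, 40 mm high, on the left edge of the table; origin under its middle. Bystander.
- casting_elbow_b: Second grey elbow casting 56 mm wide, 39 mm high, at the back left of the table; origin under its middle. Bystander.

How it is judged:
By the outcome, as a careful person would: the job done as asked, in the order asked, and still so for the second after the job is handed in, while the arm keeps its last pose, push and grip.
It also fails if it takes over 70 s, if anything falls off the work surface, if the arm or the gripper's body presses on something with over 40 N, if the wrist force passes 120 N, or if a joint passes its speed limit or range.

## Working session

There is one attempt and no reset: what is moved stays moved. The work goes in short steps, Python scripts to look and compute and a tool call to move; the robot and the scene stay as the last step left them, time stands still between calls to the robot, and variables do not carry over. Pictures are saved under pics/ and viewed, about 8 in all and at most 12, crops included, and the job is handed in when it is done.

Besides the shell and the picture viewer there is one more tool, called after ">>>" as a command line: name --argument value ..., lists and objects as JSON in quotes. step_arm: Moves the arm, as the interface text tells. Its arguments: {"type":"object","properties":{"motion":{"type":"array"}},"required":["motion"]}

```bash
ls; mkdir -p pics
python3 - <<'E'
from cell import *
import cv2
o=get_obs(); print({k:o[k] for k in('clock','position','tcp_rot','width','wrist_force')})
for n in('scene','top'):
    f=grab_frame(n); cv2.imwrite(f'pics/{n}0.png',f['image'][:,:,::-1]); print(n,f['intrinsics'],f['eye'],f['orientation'])
E
```

```text
pics
{'clock': 0.0, 'position': array([0.2940803 , 0.57906104, 0.23032279]), 'tcp_rot': array([-7.31178871e-01, -3.05502225e+00,  2.72418421e-03]), 'width': 0.08554804403391816, 'wrist_force': array([ 0.01583824, -0.40784111,  0.26537598])}
scene [[379.42142035   0.         327.12713767]
 [  0.         379.42142035 199.90555289]
 [  0.           0.           1.        ]] [-0.02949008 -0.57729386  0.63746734] [-2.0263903   0.81651339 -0.45323114]
top [[492.81096846   0.         321.42234603]
 [  0.         492.81096846 200.5422845 ]
 [  0.           0.           1.        ]] [0.29492968 0.09951432 1.32767533] [-1.73284141  2.45572912 -0.27066004]
```

View pics/scene0.png

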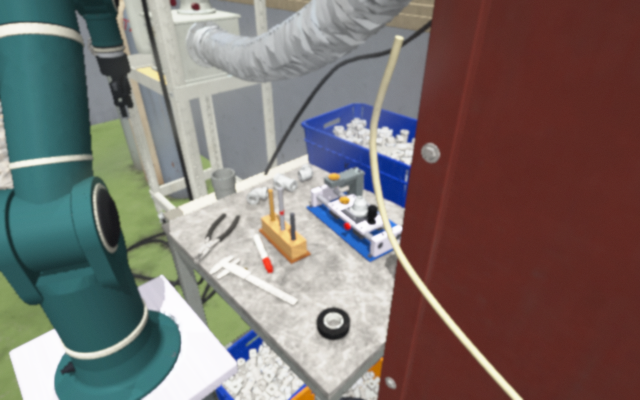

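View pics/top0.png

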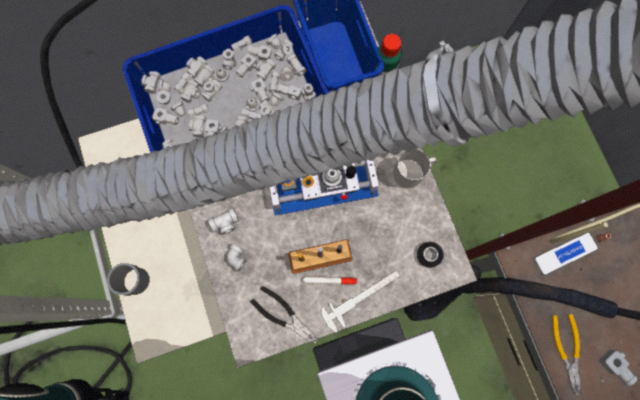

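```bash
cat > h.py <<'E'
from cell import *
import cv2, numpy as np
from scipy.spatial.transform import Rotation as R
def plane(f,uv,z):
    d=R.from_rotvec(f['orientation']).as_matrix()@np.linalg.inv(f['intrinsics'])@[uv[0],uv[1],1]
    e=np.array(f['eye']); return e+d*(z-e[2])/d[2]
def proj(f,p):
    c=R.from_rotvec(f['orientation']).as_matrix().T@(np.array(p)-f['eye']); c=f['intrinsics']@c; return c[:2]/c[2]
def save(n,im): cv2.imwrite(f'pics/{n}.png',np.ascontiguousarray(im[:,:,::-1]))
E
python3 - <<'E'
from h import *
f=grab_frame('top'); s=grab_frame('scene')
P=lambda n,u,z: print(n,plane(f,u,z).round(3))
P('grip',(351,172),.105);P('cbush',(308,182),.064)
P('bedNearL',(276,214),.008);P('bedNearR',(378,199),.008)
for u in((293,264),(304,254),(320,252),(337,248),(351,262)):P(u,u,.046)
P('cup',(411,168),.095);P('base',(395,390),0)
print('rodcand scene: ',plane(s,(281,190),.166),plane(s,(271,190),.136),plane(s,(292,214),.121), plane(s,(372,210),.105),plane(s,(345,200),.064),plane(s,(335,177),.114))
a=cv2.resize(f['image'][150:275,260:390],None,fx=3.2,fy=3.2,interpolation=cv2.INTER_CUBIC)
b=cv2.resize(s['image'][160:265,255:410],None,fx=2.5,fy=2.5,interpolation=cv2.INTER_CUBIC)
im=np.zeros((400,810,3),np.uint8); im[:400,:416]=a; im[:262,418:805]=b[:262,:387]
save('c1',im[:,:800])
E
```

```text
grip [ 0.595 -0.091  0.105]
cbush [0.617 0.02  0.064]
bedNearL [0.576 0.128 0.008]
bedNearR [ 0.522 -0.149  0.008]
(293, 264) [0.428 0.128 0.046]
(304, 254) [0.443 0.092 0.046]
(320, 252) [0.434 0.051 0.046]
(337, 248) [0.429 0.006 0.046]
(351, 262) [ 0.382 -0.016  0.046]
cup [ 0.555 -0.243  0.095]
base [ 0.044 -0.013  0.   ]
rodcand scene:  [0.42690127 0.04319402 0.166     ] [0.43771733 0.09988477 0.136     ] [4.22282492e-01 7.10394030e-05 1.21000000e-01] [ 0.59048084 -0.1046242   0.105     ] [0.6212569  0.01473408 0.064     ] [0.62908976 0.06292677 0.114     ]
```

View pics/c1.png

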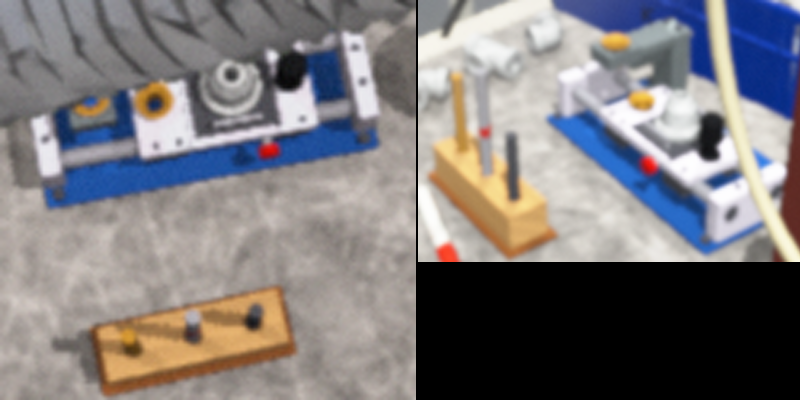

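Run:
```python
from h import *
f=grab_frame('top'); s=grab_frame('scene')
for uv in((220,52),(300,60),(370,15)):
    for z in(.3,.5,.7,.9,1.1):
        p=plane(s,uv,z); q=proj(f,p); print(uv,p.round(2),q.round(0), 'hose v', 210-170*q[0]/640)
w=grab_frame('wrist'); print(w['eye'],w['orientation'],w['intrinsics'][0,0])
```

```text
(220, 52) [0.77 0.86 0.3 ] [-93. 215.] hose v 234.70022162388946
(220, 52) [0.3  0.01 0.5 ] [372. 289.] hose v 111.15530178825568
(220, 52) [-0.18 -0.84  0.7 ] [1200.  421.] hose v -108.62546629499423
(220, 52) [-0.65 -1.69  0.9 ] [3083.  722.] hose v -608.8202750728025
(220, 52) [-1.13 -2.55  1.1 ] [11602.  2082.] hose v -2871.677412250944
(300, 60) [0.92 0.54 0.3 ] [ 38. 106.] hose v 199.942564818587
(300, 60) [ 0.36 -0.12  0.5 ] [430. 229.] hose v 95.82424108878854
(300, 60) [-0.21 -0.79  0.7 ] [1176.  463.] hose v -102.29833158522143
(300, 60) [-0.77 -1.45  0.9 ] [3149. 1082.] hose v -626.4993878622338
(300, 60) [-1.33 -2.11  1.1 ] [23465.  7450.] hose v -6022.834340292202
(370, 15) [2.05 1.17 0.3 ] [-292. -202.] hose v 287.68163901234414
(370, 15) [0.82 0.13 0.5 ] [209.  43.] hose v 154.5471096742588
(370, 15) [-0.42 -0.9   0.7 ] [1391.  620.] hose v -159.5535284081413
(370, 15) [-1.65 -1.93  0.9 ] [7591. 3646.] hose v -1806.3529834314827
(370, 15) [-2.88 -2.97  1.1 ] [-9665. -4777.] hose v 2777.3524488460434
[0.22289517 0.61432598 0.37355102] [2.44204872 1.49758241 0.23821851] 291.53273228861946
```

Run:
```python
from h import *
f=grab_frame('top'); s=grab_frame('scene'); w=grab_frame('wrist')
save('w0',w['image'])
hv=np.poly1d(np.polyfit([0,100,320,480,640],[208,190,140,97,45],2))
for uv in((215,45),(250,60),(300,45),(330,30),(360,15)):
    b=min(np.arange(.25,.62,.005),key=lambda z:abs(proj(f,plane(s,uv,z))[1]-hv(proj(f,plane(s,uv,z))[0])))
    p=plane(s,uv,b); print(uv,p.round(3),proj(f,p).round(0))
```

```text
(215, 45) [0.74  0.829 0.335] [-90. 222.]
(250, 60) [0.689 0.52  0.34 ] [ 63. 195.]
(300, 45) [0.598 0.16  0.45 ] [235. 163.]
(330, 30) [0.578 0.038 0.5  ] [299. 143.]
(360, 15) [ 0.557 -0.062  0.54 ] [358. 127.]
```

View pics/w0.png

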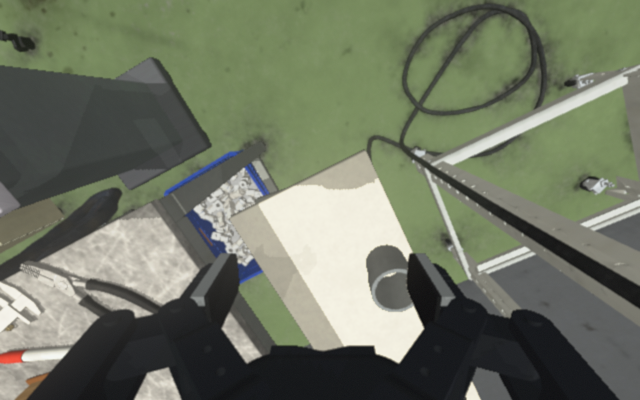

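>>> step_arm --motion '[-0.028,-0.023,0,0,0.085,-0.028,-0.023,0,0,0.085,-0.028,-0.023,0,0,0.085,-0.028,-0.023,0,0,0.085,-0.028,-0.023,0,0,0.085,-0.028,-0.023,0,0,0.085,-0.028,-0.023,0,0,0.085,-0.028,-0.023,0,0,0.085,-0.028,-0.023,0,0,0.085,-0.028,-0.023,0,0,0.085,-0.028,-0.023,0,0,0.085,-0.028,-0.023,0,0,0.085,-0.028,-0.023,0,0,0.085,-0.028,-0.023,0,0,0.085]'

```text
clock: 1.67
position: [0.4985, 0.1133, 0.2317]
tcp_rot: [0.731, 3.055, 0.001]
wrist_force: [-0.8, 0.0, 0.4]
width: 0.0849
```

>>> step_arm --motion '[0,0,0,0.11,0.085,0,0,0,0.11,0.085,0,0,0,0.11,0.085,0,0,0,0.11,0.085,0,0,0,0.11,0.085,0,0,0,0.11,0.085,0,0,0,0.11,0.085,0,0,0,0.11,0.085,0,0,0,0.11,0.085,0,0,0,0.11,0.085,0,0,0,0.11,0.085,0,0,0,0.085,0.085]'

```text
clock: 2.67
position: [0.4981, 0.1151, 0.2315]
tcp_rot: [2.431, 1.99, 0.001]
wrist_force: [-1.7, 0.0, 0.0]
width: 0.085
```

Run:
```python
from h import *
o=get_obs(); Rm=R.from_rotvec(o['tcp_rot']).as_matrix(); print(Rm.round(3),o['position'],o['joints'].round(2),o['effort'].round(1))
print(Rm.T@(np.array([.585,-.09,.231])-o['position']))
w=grab_frame('wrist'); print(proj(w,[.617,.02,.064]),proj(w,[.434,.051,.166]))
save('w1',w['image'])
```

```text
[[ 0.198  0.98   0.   ]
 [ 0.98  -0.198  0.   ]
 [ 0.     0.    -1.   ]] [0.49805454 0.115073   0.23148123] [-0.64  0.23  0.4   1.96 -0.11  0.97 -0.38] [  0.6 -35.5   2.1 -23.5   0.   -0.    0.8]
[-0.18381326  0.12580602  0.00046042]
[438.54028474 237.32409246] [263.34610172 296.45402727]
```

>>> step_arm --motion '[-0.026,0.018,0,0,0.085,-0.026,0.018,0,0,0.085,-0.026,0.018,0,0,0.085,-0.026,0.018,0,0,0.085,-0.026,0.018,0,0,0.085,-0.026,0.018,0,0,0.085,-0.026,0.018,0,0,0.085,0,0,0,0,0.085,0,0,0,0,0.085]'

```text
clock: 3.47
position: [0.5867, -0.0902, 0.2312]
tcp_rot: [2.428, 1.992, -0.001]
wrist_force: [-0.2, 0.4, -0.3]
width: 0.0849
```

Run:
```python
from h import *
o=get_obs(); print(o['position'],o['joints'].round(2),o['effort'].round(1),o['wrist_force'])
w=grab_frame('wrist'); print(proj(w,[.617,.02,.064]),proj(w,[.595,-.091,.105]))
save('w2',w['image'])
```

```text
[ 0.58665625 -0.09023437  0.2311929 ] [-0.29  0.39  0.49  1.77 -0.21  1.03  0.09] [  1.7 -44.2   6.4 -24.6   0.2  -0.1   0.1] [-0.23637686  0.39687636 -0.32226212]
[331.11498681  65.47216517] [331.47430909 188.9688913 ]
```

View pics/w2.png

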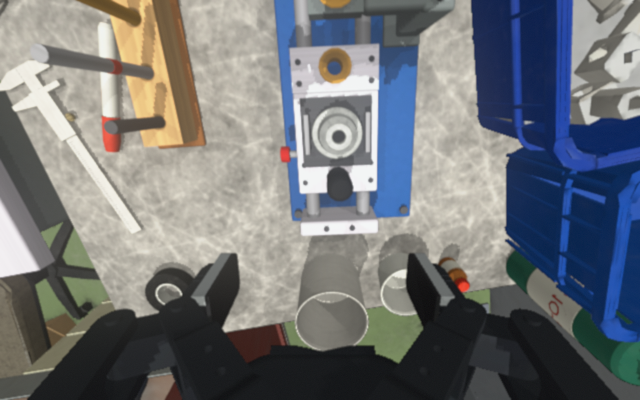

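Run:
```python
from h import *
w=grab_frame('wrist'); o=get_obs(); Rm=R.from_rotvec(o['tcp_rot']).as_matrix()
for n,u,z in(('grip',(341,183),.103),('cb',(335,66),.064),('cup1',(331,322),.095),('cup2',(400,293),.095),('edgeTop',(296,50),.056),('edgeBot',(300,190),.056),('blueBot',(292,217),.008),('blueTop',(275,0),.008)):
    p=plane(w,u,z); print(n,p.round(4),(Rm.T@(p-o['position'])).round(4))
print(proj(w,o['position']))
```

```text
grip [ 0.6047 -0.0853  0.103 ] [0.0052 0.0178 0.128 ]
cb [0.62   0.0211 0.064 ] [0.1125 0.0125 0.1671]
cup1 [ 0.5644 -0.2496  0.095 ] [-0.1638  0.0096  0.1359]
cup2 [ 0.6476 -0.2257  0.095 ] [-0.1245  0.0867  0.1359]
edgeTop [0.5855 0.0435 0.056 ] [ 0.1279 -0.0257  0.1752]
edgeBot [ 0.5584 -0.0971  0.056 ] [-0.0154 -0.0254  0.1751]
blueBot [ 0.5332 -0.1448  0.008 ] [-0.067  -0.0409  0.223 ]
blueTop [0.5717 0.1038 0.008 ] [ 0.1844 -0.0507  0.2232]
[322.93082198 252.26304986]
```

>>> step_arm --motion '[0,0.006,0.027,0,0.085,0,0.006,0.027,0,0.085,0.001,0.005,0.027,0,0.085,0,0,0.027,0,0.085,0,0,0.027,0,0.085,0,0,0.026,0,0.085,0,0,0,0,0.085,0,0,0,0,0.06,0,0,0,0,0.04,0,0,0,0,0.03,0,0,0,0,0.022,0,0,0,0,0.01,0,0,0,0,0.01,0,0,0,0,0.01]'

```text
clock: 4.73
position: [0.6042, -0.09, 0.0721]
tcp_rot: [2.425, 1.995, 0.003]
wrist_force: [-1.4, 1.0, 6.3]
width: 0.0247
```

Run:
```python
from h import *
o=get_obs(); print(o['position'],o['tcp_rot'],o['width'],o['wrist_force'],o['ft_torque'],o['effort'].round(1))
w=grab_frame('wrist');save('w3',w['image'])
```

```text
[ 0.6042055  -0.0900424   0.07206772] [2.42546859 1.99542213 0.003102  ] 0.024700278846119538 [-1.38290427  0.97764832  6.34747105] [0.1437324  0.39778475 0.03289832] [  0.3 -49.3   6.3 -17.7   0.   -0.6   0. ]
```

View pics/w3.png

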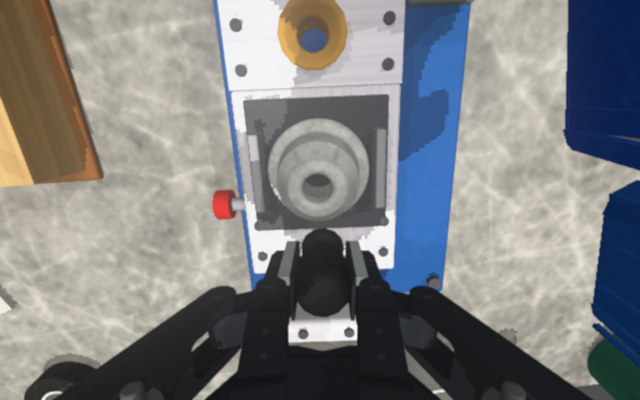

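Run:
```python
from h import *
w=grab_frame('wrist'); o=get_obs(); Rm=R.from_rotvec(o['tcp_rot']).as_matrix()
for n,u,z in(('bush',(312,32),.064),('L0',(217,0),.056),('L1',(252,272),.056),('R0',(405,0),.056),('R1',(394,268),.056),('cast',(319,185),.103),('rimC',(323,240),.105)):
    p=plane(w,u,z); print(n,p.round(4),(Rm.T@(p-o['position'])).round(4))
print(Rm.round(3))
```

```text
bush [0.6202 0.0185 0.064 ] [ 0.1096 -0.0053  0.0082]
L0 [0.5793 0.0418 0.056 ] [ 0.1246 -0.0499  0.0161]
L1 [ 0.5567 -0.1022  0.056 ] [-0.0211 -0.0443  0.016 ]
R0 [0.6658 0.0249 0.056 ] [0.1246 0.0383 0.0163]
R1 [ 0.6437 -0.1167  0.056 ] [-0.0185  0.0438  0.0161]
cast [ 0.6114 -0.0431  0.103 ] [ 0.0476 -0.002  -0.0309]
rimC [ 0.6085 -0.066   0.105 ] [ 0.0245 -0.0004 -0.0329]
[[ 0.193  0.981  0.002]
 [ 0.981 -0.193  0.001]
 [ 0.001  0.002 -1.   ]]
```

>>> step_arm --motion '[0,0,0,0,0.085,0,0,0,0,0.085,0,0,0,0,0.085,0,0,0,0,0.085,0,0,-0.02,0,0.085,0,0,-0.04,0,0.085,0,0,-0.04,-0.038,0.085,0.02,0,-0.04,0,0.085,0.035,0,-0.01,0,0.085,0.035,0,0,0,0.085,0,0,0,0,0.085,0,0,0,0,0.085]'

```text
clock: 5.83
position: [0.6173, 0.0006, 0.2174]
tcp_rot: [-2.382, -2.047, -0.001]
wrist_force: [0.1, -0.6, -0.3]
width: 0.0854
```

Run:
```python
from h import *
o=get_obs(); print(o['position'],o['tcp_rot'],o['effort'].round(1))
w=grab_frame('wrist');save('w4',w['image'])
for p in ([.6202,.0185,.064],[.6265,.0585,.114],[.434,.05,.166]): print(proj(w,p))
```

```text
[6.17280302e-01 5.59176284e-04 2.17441990e-01] [-2.38178201e+00 -2.04736603e+00 -8.40546054e-04] [ -1.9 -48.1   4.1 -24.7  -0.2  -0.   -0.1]
[322.95965608 165.79598253]
[323.4350019  129.35325162]
[ 50.78482927 190.74473042]
```

View pics/w4.png

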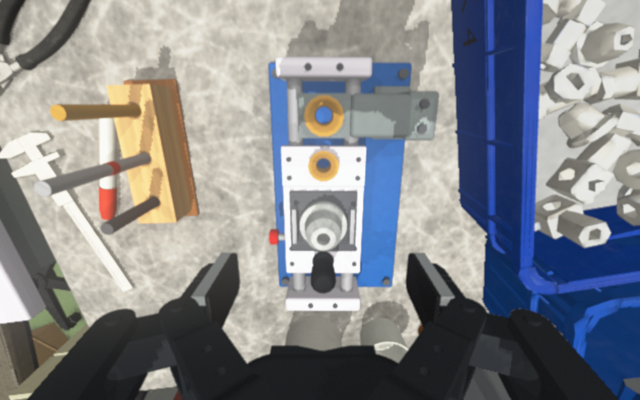

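Run:
```python
from h import *
w=grab_frame('wrist'); o=get_obs(); Rm=R.from_rotvec(o['tcp_rot']).as_matrix()
hsv=cv2.cvtColor(w['image'],cv2.COLOR_RGB2HSV); m=cv2.inRange(hsv,(10,110,80),(30,255,255)); m[:, :290]=0; m[:,355:]=0
c=[k for k in cv2.findContours(m,cv2.RETR_EXTERNAL,cv2.CHAIN_APPROX_NONE)[0] if cv2.contourArea(k)>200]
P=[]
for k in c:
    e=cv2.fitEllipse(cv2.convexHull(k)); z=.114 if e[0][1]<140 else .064
    p=plane(w,e[0],z); P.append(p); print(np.round(e[0],1),np.round(e[1],1),z,p.round(4),(Rm.T@(p-o['position'])).round(4))
d=P[0]-P[1]; print('delta',Rm.T@d)
for n,u,z in(('rodtop',(43,188),.166),('rodhole',(146,158),.046),('rodband',(112,168),.098),('brass hole',(138,110),.046),('black hole',(156,202),.046),('brasstop',(59,112),.136),('blacktop',(108,227),.121),('L0',(284,148),.056),('L1',(287,262),.056),('R0',(366,148),.056),('R1',(359,270),.056),('griptop',(322,258),.105)):
    p=plane(w,u,z); print(n,p.round(4),(Rm.T@(p-o['position'])).round(4))
```

```text
[323.1 162.7] [29.  29.5] 0.064 [0.6205 0.0189 0.064 ] [0.0228 0.0003 0.1532]
[323.3 111.8] [38.7 40.9] 0.114 [0.6283 0.0695 0.114 ] [0.074  0.     0.1031]
delta [-0.05113394  0.00024758  0.05005164]
rodtop [0.4295 0.0507 0.166 ] [ 0.0244 -0.1934  0.0513]
rodhole [0.4315 0.0501 0.046 ] [ 0.0243 -0.1913  0.1713]
rodband [0.4304 0.0503 0.098 ] [ 0.0242 -0.1924  0.1193]
brass hole [0.4402 0.0991 0.046 ] [ 0.0739 -0.1904  0.1712]
black hole [4.258e-01 2.000e-04 4.600e-02] [-0.0259 -0.1892  0.1713]
brasstop [0.4362 0.0998 0.136 ] [ 0.074  -0.1944  0.0812]
blacktop [0.4244 0.0022 0.121 ] [-0.0243 -0.1909  0.0963]
L0 [0.5826 0.0389 0.056 ] [ 0.0367 -0.0403  0.1612]
L1 [ 0.5602 -0.0928  0.056 ] [-0.0969 -0.0419  0.1613]
R0 [0.6666 0.0258 0.056 ] [0.0368 0.0447 0.1611]
R1 [ 0.6427 -0.1166  0.056 ] [-0.1075  0.0433  0.1613]
griptop [ 0.606  -0.0667  0.105 ] [-0.064  -0.0008  0.1123]
```

>>> step_arm --motion '[-0.031,0,0.02,0,0.085,-0.03,0,0.03,0,0.085,-0.03,0,0.03,0,0.085,0,0,0.035,0,0.085,0,0,0.03,0,0.085,0,0,0,0,0.085,0,0,0,0,0.06,0,0,0,0,0.04,0,0,0,0,0.03,0,0,0,0,0.01,0,0,0,0,0.01,0,0,0,0,0.01,0,0,0,0,0.01]'

```text
clock: 7.02
position: [0.6039, -0.0912, 0.0757]
tcp_rot: [2.387, 2.042, 0.003]
wrist_force: [-2.4, 1.8, 8.1]
width: 0.0242
```

>>> step_arm --motion '[0.005,0,0,0,0.01,0.008,0,0,0,0.01,0.008,0,0,0,0.01,0.008,0,0,0,0.01,0.008,0,0,0,0.01,0.008,0,0,0,0.01,0.005,0,0,0,0.01,0,0,0,0,0.01,0,0,0,0,0.01]'

```text
clock: 7.77
position: [0.6116, -0.0414, 0.0757]
tcp_rot: [2.387, 2.042, 0.003]
wrist_force: [-3.0, 1.2, 7.7]
width: 0.0243
```

>>> step_arm --motion '[0.001,0,0,0,0.01,0,0,0,0,0.01,0,0,0,0,0.085,0,0,0,0,0.085,0,0,0,0,0.085,0,0,0,0,0.085,0,0,-0.025,0,0.085,0,0,-0.03,0,0.085,0.015,0,-0.03,0,0.085,0.02,0,0,0,0.085,0,0,0,0,0.085,0,0,0,0,0.085]'

```text
clock: 8.77
position: [0.6166, -0.0048, 0.1586]
tcp_rot: [-2.384, -2.045, -0.001]
wrist_force: [-0.6, 0.1, 0.0]
width: 0.0852
```

Run:
```python
from h import *
o=get_obs(); print(o['position'],o['tcp_rot'],o['effort'].round(1))
w=grab_frame('wrist')
a=np.array([w['eye'][0],w['eye'][1],0]); print('eye',w['eye'],'nadir',proj(w,a))
for n,p in (('guide',[.6283,.0695,.114]),('cb',[.6283,.0695,.064])): print(n,proj(w,p))
save('w5full',w['image'])
u,v=proj(w,[.6283,.0695,.114]).astype(int); v0=max(v-65,0)
im=cv2.resize(w['image'][v0:v0+190,u-75:u+75],None,fx=3,fy=3,interpolation=cv2.INTER_CUBIC); print('origin',u-75,v0); save('w5',im)
```

```text
[ 0.61661848 -0.00483612  0.15864545] [-2.38448243e+00 -2.04477404e+00 -8.69991248e-04] [ -1.  -50.7   5.6 -22.8  -0.1  -0.   -0.1]
eye [0.62763625 0.07218346 0.30130771] nadir [321.85200813 104.91570188]
guide [323.59054826 109.27653586]
cb [323.22550765 108.36089319]
origin 248 44
```

View pics/w5.png

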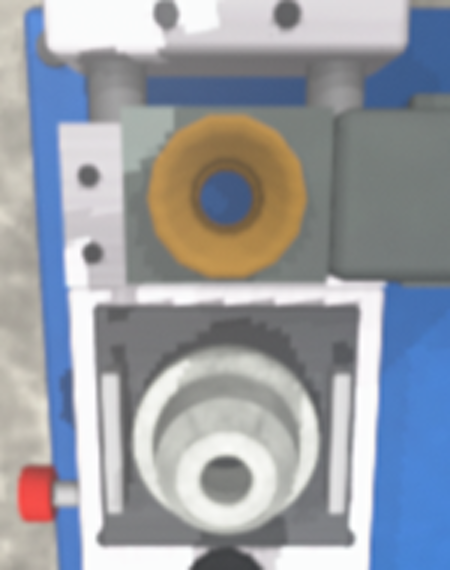

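Run:
```python
from h import *
w=grab_frame('wrist'); o=get_obs(); Rm=R.from_rotvec(o['tcp_rot']).as_matrix()
im=cv2.resize(w['image'],None,fx=4,fy=4,interpolation=cv2.INTER_CUBIC); hsv=cv2.cvtColor(im,cv2.COLOR_RGB2HSV)
def el(lo,hi,r):
    m=cv2.inRange(hsv,lo,hi); k=np.zeros_like(m); cv2.circle(k,(int(323.6*4),int(109.3*4)),r,255,-1); m&=k
    c=max(cv2.findContours(m,cv2.RETR_EXTERNAL,cv2.CHAIN_APPROX_NONE)[0],key=cv2.contourArea)
    e=cv2.fitEllipse(cv2.convexHull(c)); return (np.array(e[0])+.5)/4-.5,np.array(e[1])/4
b,bs=el((10,110,60),(30,255,255),130); g,gs=el((100,90,40),(125,255,255),50)
pb=plane(w,b,.114)
print('rim',b,bs,pb,'blue',g,gs)
for z in(.036,.056): pg=plane(w,g,z); print(z,Rm.T@(pg-pb))
print('guide in tool',Rm.T@(pb-o['position']))
```

```text
rim [323.5899353  106.12468719] [52.43301392 54.82420349] [0.62817541 0.06980797 0.114     ] blue [323.23327637 107.34565735] [16.0051918  16.51097679]
0.036 [-0.00131686  0.00017021  0.07800106]
0.056 [-1.16160760e-03  7.10594368e-05  5.80010320e-02]
guide in tool [0.07796186 0.00021874 0.04380741]
```

>>> step_arm --motion '[-0.02,0,0,0,0.085,-0.017,0,0.025,0,0.085,0,0,0.03,0,0.085,0,0,0.03,0,0.085,0,0,0,0,0.085,0,0,0,0,0.06,0,0,0,0,0.04,0,0,0,0,0.03,0,0,0,0,0.01,0,0,0,0,0.01,0,0,0,0,0.01,0,0,0,0,0.01]'

```text
clock: 9.87
position: [0.6114, -0.0429, 0.0755]
tcp_rot: [2.387, 2.042, 0.002]
wrist_force: [-1.9, -0.6, 6.3]
width: 0.0243
```

>>> step_arm --motion '[0.0006,0,0,0,0.01,0.0006,0,0,0,0.01,0,0,0,0,0.01,0,0,0,0,0.01,0,0,0,0,0.01]'

```text
clock: 10.28
position: [0.6114, -0.0428, 0.0755]
tcp_rot: [2.387, 2.04, 0.001]
wrist_force: [-3.5, -2.7, 6.7]
width: 0.0245
```

>>> step_arm --motion '[0.001,0,0,0,0.01,0,0,0,0,0.01,0,0,0,0,0.01,0,0,0,0,0.01]'

```text
clock: 10.62
position: [0.6115, -0.0421, 0.0754]
tcp_rot: [2.387, 2.04, 0.001]
wrist_force: [-2.5, -1.3, 7.3]
width: 0.024
```

>>> step_arm --motion '[0.0005,0,0,0,0.01,0,0,0,0,0.01,0,0,0,0,0.01,0,0,0,0,0.085,0,0,0,0,0.085,0,0,0,0,0.085,0,0,0,0,0.085,0,0,-0.025,0,0.085,0,0,-0.03,0,0.085,0.015,0,-0.03,0,0.085,0.02,0,0,0,0.085,0,0,0,0,0.085,0,0,0,0,0.085,0,0,0,0,0.085,0,0,0,0,0.085]'

```text
clock: 11.87
position: [0.616, -0.0069, 0.1578]
tcp_rot: [-2.389, -2.04, 0.003]
wrist_force: [0.4, -0.4, 0.7]
width: 0.0849
```

```bash
cat > m.py <<'E'
from h import *
w=grab_frame('wrist'); o=get_obs(); Rm=R.from_rotvec(o['tcp_rot']).as_matrix()
im=cv2.resize(w['image'],None,fx=4,fy=4,interpolation=cv2.INTER_CUBIC); hsv=cv2.cvtColor(im,cv2.COLOR_RGB2HSV)
c0=proj(w,[.6283,.0697,.114])*4
def el(lo,hi,r):
    m=cv2.inRange(hsv,lo,hi); k=np.zeros_like(m); cv2.circle(k,tuple(int(x) for x in c0),r,255,-1); m&=k
    c=max(cv2.findContours(m,cv2.RETR_EXTERNAL,cv2.CHAIN_APPROX_NONE)[0],key=cv2.contourArea)
    e=cv2.fitEllipse(cv2.convexHull(c)); return (np.array(e[0])+.5)/4-.5,np.array(e[1])/4
b,bs=el((10,110,60),(30,255,255),130); g,gs=el((100,90,40),(125,255,255),50)
pb=plane(w,b,.114)
print('rim',b,bs,pb,'blue',g,gs)
for z in(.036,.056): pg=plane(w,g,z); print(z,Rm.T@(pg-pb))
print('guide in tool',Rm.T@(pb-o['position']),o['position'],'cmdrot',o['tcp_rot'])
E
python3 m.py
```

```text
rim [323.34658813 104.5802536 ] [52.56612778 55.1580162 ] [0.6282166  0.07004531 0.114     ] blue [323.14614868 104.74298096] [16.06114197 16.67524338]
0.036 [-0.00011445  0.00019576  0.07799995]
0.056 [-0.00010925  0.00011432  0.05800003]
guide in tool [ 7.80094667e-02 -6.04954718e-05  4.38048795e-02] [ 0.61610372 -0.00697652  0.15787783] cmdrot [-2.38901926 -2.03954185  0.00245852]
```

>>> step_arm --motion '[0,0,-0.03,0,0.085,0,0,-0.027,0,0.085,-0.009,-0.032,0,0,0.085,-0.009,-0.032,0,0,0.085,-0.009,-0.032,0,0,0.085,-0.009,-0.032,0,0,0.085,-0.009,-0.032,0,0,0.085,-0.007,-0.032,0,0,0.085,0,0,0,0,0.085,0,0,0,0,0.085,0,0,0,0,0.085]'

```text
clock: 12.83
position: [0.4198, -0.0276, 0.216]
tcp_rot: [2.388, 2.04, 0.002]
wrist_force: [-0.3, -0.1, 0.2]
width: 0.0849
```

Run:
```python
from h import *
o=get_obs(); print(o['position'],o['tcp_rot'])
w=grab_frame('wrist'); a=w['eye'].copy(); a[2]=0
print('nadir',proj(w,a))
for n,p in(('top',[.43,.0505,.166]),('hole',[.431,.0501,.046])): print(n,proj(w,p))
save('w6',w['image'])
```

```text
[ 0.41984519 -0.02763838  0.21601208] [2.38792612e+00 2.04001139e+00 2.13517588e-03]
nadir [321.40050529 104.81621185]
top [319.63891174 103.22992508]
hole [321.34604255 104.08509545]
```

View pics/w6.png

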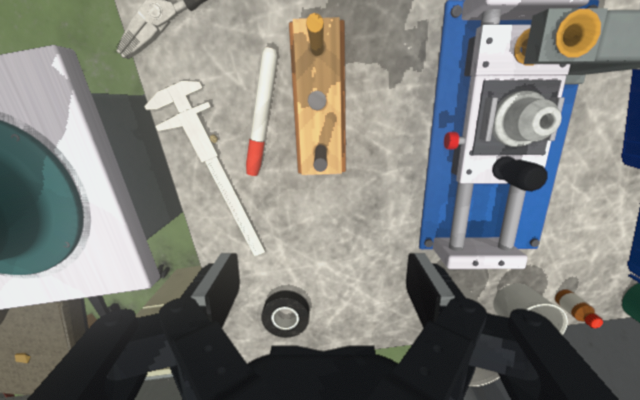

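>>> step_arm --motion '[0.03,-0.002,0,0,0.085,0.03,-0.002,0,0,0.085,0.02,0,0,0,0.085,0,0,0,0,0.085,0,0,0.03,0,0.085,0,0,0.03,0,0.085,0,0,0.03,0,0.06,0,0,0.014,0,0.05,0,0,0,0,0.04,0,0,0,0,0.03,0,0,0,0,0.02,0,0,0,0,0.016]'

```text
clock: 13.88
position: [0.4288, 0.0523, 0.1127]
tcp_rot: [2.387, 2.04, 0.004]
wrist_force: [-0.4, -0.4, 0.5]
width: 0.0163
```

>>> step_arm --motion '[0,0,0,0,0.012,0,0,0,0,0.005,0,0,0,0,0.002,0,0,0,0,0.002,0,0,0,0,0.002]'

```text
clock: 14.3
position: [0.4285, 0.0525, 0.1127]
tcp_rot: [2.387, 2.041, 0.004]
wrist_force: [-0.5, -0.5, 6.8]
width: 0.0103
```

>>> step_arm --motion '[0,0,-0.005,0,0.002,0,0,-0.015,0,0.002,0,0,-0.02,0,0.002,0,0,-0.025,0,0.002,0,0,-0.025,0,0.002,0,0,-0.025,0,0.002,0,0,-0.015,0,0.002,0,0,0,0,0.002,0.002,0.008,0,0,0.002,0.004,0.018,0,0,0.002,0.007,0.028,0,0,0.002,0.007,0.028,0,0,0.002,0.007,0.028,0,0,0.002,0.007,0.028,0,0,0.002,0.007,0.028,0,0,0.002,0.005,0.018,0,0,0.002,0.002,0.008,0,0,0.002,0,0,0,0,0.002]'

```text
clock: 15.8
position: [0.6251, 0.0697, 0.239]
tcp_rot: [-2.388, -2.041, 0.005]
wrist_force: [-0.3, -0.5, -2.1]
width: 0.0101
```

Run:
```python
from h import *
o=get_obs(); print(o['position'],o['tcp_rot'],o['width'],o['wrist_force'],o['effort'].round(1))
Rm=R.from_rotvec(o['tcp_rot']).as_matrix(); print(Rm.T@(np.array([.6282,.07,.114])-o['position']),Rm.round(4))
w=grab_frame('wrist')
T=o['position']; tip=T-Rm[:,2]*-.1067; print('exp tip',tip,proj(w,tip),'guide',proj(w,[.6282,.07,.114]))
im=cv2.resize(w['image'][70:330,210:430],None,fx=2.3,fy=2.3,interpolation=cv2.INTER_CUBIC); save('w7',im)
```

```text
[0.62513446 0.06968681 0.23899556] [-2.3875272  -2.04133625  0.00544358] 0.010097967628945543 [-0.32644537 -0.49463546 -2.10305005] [  0.2 -48.6   5.8 -26.   -0.1  -0.    0. ]
[0.00108609 0.00329496 0.1249854 ] [[ 0.1554  0.9879 -0.0029]
 [ 0.9879 -0.1554 -0.002 ]
 [-0.0024 -0.0025 -1.    ]]
exp tip [0.62482871 0.06947533 0.13229621] [322.90096738 196.04455396] guide [326.28846394 189.24074506]
```

View pics/w7.png

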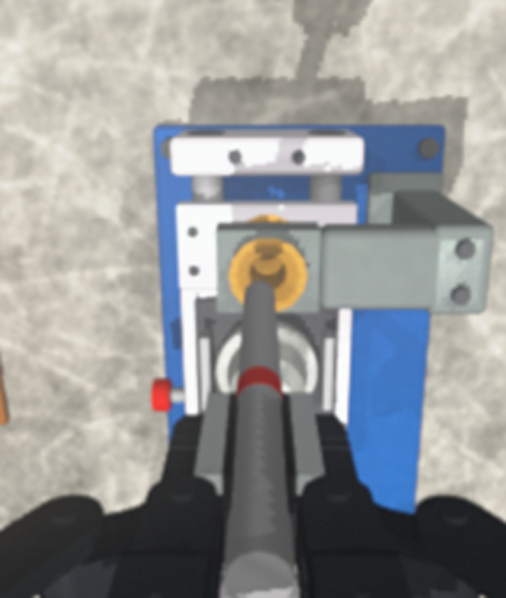

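>>> step_arm --motion '[0.001,0.003,0,0,0.002,0,0,0,0,0.002,0,0,0.008,0,0.002,0,0,0.008,0,0.002,0,0,0.006,0,0.002,0,0,0.004,0,0.002,0,0,0.004,0,0.002,0,0,0,0,0.002,0,0,0,0,0.002]'

```text
clock: 16.6
position: [0.6276, 0.0703, 0.2114]
tcp_rot: [-2.388, -2.041, 0.001]
wrist_force: [-0.8, 0.7, -1.7]
width: 0.0104
```

>>> step_arm --motion '[0,0,0.004,0,0.002,0,0,0.005,0,0.002,0,0,0.005,0,0.002,0,0,0.005,0,0.002,0,0,0.005,0,0.002,0,0,0.005,0,0.002,0,0,0,0,0.002]'

```text
clock: 17.18
position: [0.6273, 0.0703, 0.1813]
tcp_rot: [-2.388, -2.041, 0.002]
wrist_force: [0.6, 0.1, -1.6]
width: 0.0104
```

Run:
```python
from h import *
o=get_obs(); print(o['position'],o['tcp_rot'],o['width'],o['wrist_force'],o['ft_torque'],o['effort'].round(1))
Rm=R.from_rotvec(o['tcp_rot']).as_matrix(); print(Rm[:,2])
w=grab_frame('wrist');T=o['position']
im=w['image'].astype(int); red=((im[...,0]>100)&(im[...,1]<70)&(im[...,2]<70)).astype(np.uint8); red[:,:290]=0; red[:,360:]=0
ys,xs=np.nonzero(red); print('red',xs.min(),xs.max(),xs.mean(),ys.min(),ys.max(),ys.mean())
for s in(.087,.092,.097): print(s,proj(w,T+Rm[:,2]*(.1067-s)))
```

```text
[0.62729549 0.07026835 0.18129678] [-2.38762607e+00 -2.04120683e+00  1.99177215e-03] 0.010401896468097103 [ 0.56804722  0.0717477  -1.57084337] [-0.05055692  0.00808113 -0.00808809] [  0.  -51.9   6.2 -23.5  -0.    0.1   0. ]
[-1.20354156e-03 -5.43764277e-04 -9.99999128e-01]
red 314 332 322.2844036697248 230 241 233.9816513761468
0.087 [323.35039142 238.46173849]
0.092 [323.39162481 242.12795982]
0.097 [323.43518196 246.00079509]
```

>>> step_arm --motion '[0,0.0008,0,0,0.002,0,0,0.003,0,0.002,0,0,0.004,0,0.002,0,0,0.004,0,0.002,0,0,0.004,0,0.002,0,0,0.004,0,0.002,0,0,0.004,0,0.002,0,0,0.004,0,0.002,0,0,0,0,0.002]'

```text
clock: 17.98
position: [0.6279, 0.0702, 0.1545]
tcp_rot: [-2.387, -2.041, 0.002]
wrist_force: [-0.4, 0.1, -1.7]
width: 0.0103
```

>>> step_arm --motion '[0,0,0.004,0,0.002,0,0,0.004,0,0.002,0,0,0.004,0,0.002,0,0,0.004,0,0.002,0,0,0.004,0,0.002,0,0,0.003,0,0.002,0,0,0,0,0.002,0,0,0,0,0.002]'

```text
clock: 18.65
position: [0.6284, 0.0702, 0.1324]
tcp_rot: [-2.388, -2.041, 0.0]
wrist_force: [0.1, -1.3, -1.3]
width: 0.0101
```

Run:
```python
from h import *
o=get_obs(); print(o['position'],o['tcp_rot'],o['width'],o['wrist_force'],o['ft_torque'])
Rm=R.from_rotvec(o['tcp_rot']).as_matrix(); T=o['position']
w=grab_frame('wrist'); s=grab_frame('scene')
im=w['image'].astype(int); red=((im[...,0]>100)&(im[...,1]<70)&(im[...,2]<70)).astype(np.uint8); red[:,:290]=0; red[:,360:]=0
ys,xs=np.nonzero(red); print('red',xs.mean(),ys.min(),ys.max())
c=int(xs.mean()); yy=ys[abs(xs-c)<2]; print('axis col rows',yy.min(),yy.max())
for q in(.087,.092,.097): print(q,proj(w,T+Rm[:,2]*(.1067-q)+Rm[:,0]*.006))
print(proj(w,[.6282,.07,.114]),proj(s,[.6282,.07,.114]))
a=cv2.resize(w['image'][120:290,250:400],None,fx=3,fy=3,interpolation=cv2.INTER_CUBIC)
b=cv2.resize(s['image'][150:250,290:390],None,fx=3.4,fy=3.4,interpolation=cv2.INTER_CUBIC)
o2=np.zeros((510,790,3),np.uint8); o2[:,:450]=a; o2[:340,450:790]=b; save('w8',o2)
```

```text
[0.62841806 0.07022512 0.13242491] [-2.38780463e+00 -2.04140220e+00  4.67515120e-04] 0.010099911629622895 [ 0.09994574 -1.27118425 -1.2561361 ] [-0.0179843   0.00685363 -0.03039494]
red 322.4274193548387 230 241
axis col rows 230 235
0.087 [323.40573235 229.43072579]
0.092 [323.44831415 232.88693475]
0.097 [323.49332267 236.54011185]
[323.12209061 239.74267458] [332.97780863 176.19263189]
```

View pics/w8.png

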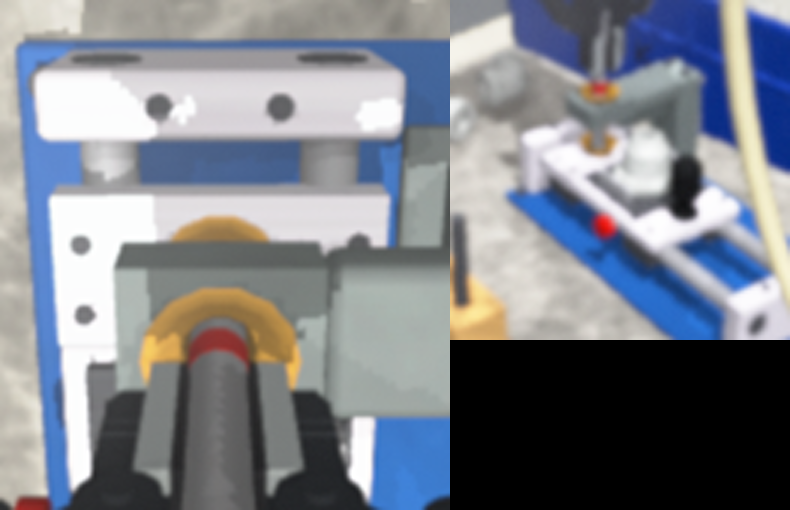

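>>> step_arm --motion '[0,0,0.002,0,0.002,0,0,0.0017,0,0.002,0,0,0,0,0.002,0,0,0,0,0.002,0,0,0,0,0.002,0,0,0,0,0.002]'

```text
clock: 19.25
position: [0.6285, 0.0702, 0.129]
tcp_rot: [2.388, 2.041, 0.0]
wrist_force: [0.7, 0.4, -1.7]
width: 0.0103
```

Run:
```python
from h import *
o=get_obs(); print(o['position'],o['tcp_rot'],o['width'],o['wrist_force'],o['ft_torque'],o['joint_velocities'].round(3))
Rm=R.from_rotvec(o['tcp_rot']).as_matrix(); T=o['position']
w=grab_frame('wrist'); im=w['image'].astype(int); red=((im[...,0]>100)&(im[...,1]<70)&(im[...,2]<70)); red[:,:290]=0; red[:,360:]=0
ys,xs=np.nonzero(red); yy=ys[abs(xs-int(xs.mean()))<2]; print('axis rows',yy.min(),yy.max())
print([proj(w,T+Rm[:,2]*(.1067-q)+Rm[:,0]*.006)[1] for q in(.087,.097)], Rm[:,2])
```

```text
[0.62850237 0.07022559 0.1289933 ] [2.38783672e+00 2.04146352e+00 9.91903134e-05] 0.010271191084019419 [ 0.69140741  0.410078   -1.66072981] [ 0.02307645 -0.01447093  0.00332324] [-0.001 -0.    -0.002 -0.002 -0.    -0.001 -0.002]
axis rows 230 235
[np.float64(229.4845086720654), np.float64(236.59434389286295)] [ 7.56023404e-05  8.74597179e-06 -9.99999997e-01]
```

Tip at about 22 mm, the rod upright, only its own weight on the wrist. Handing in.

```bash
python3 -c "
from cell import *
print(sign_off())"
```

```text
the job is handed in; nothing more can be done
None
```

The slide is set: the carriage's bush is under the arm's bush and the grip is released. The setting rod is threaded through both bushes, and the arm is still holding it upright for you to lock. I handed the job in at about 19 s of the 70 s.

- **Carriage:** my first slide stopped about 1.2 mm short, seen looking down through both bores. I gripped it again and nudged it on. The next look showed the bores about 0.1–0.2 mm apart.
- **Threading:** sideways force stayed around 1 N at each check on the way down, and the vertical reading stayed near the rod's own weight.
- **Final hold:** the tool is vertical and at rest. The red band is at the mouth of the arm's bush, within about 1 mm. The tip works out at about 22 mm above the table, 14 mm clear of the base plate.
- **Not seen directly:** I worked out the tip height from the grip height and the band's position in the image, because the tip itself was not visible below the carriage.
- **Small disagreements:** the finger opening reads about 2 mm less than the known rod and grip diameters. A suspended hose hangs over the bench, but joint torques gave no sign that the arm touched it.

I did not touch the other two pins or the bystander parts.

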